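# Make up two tea kits

## Robot

A 6-joint arm with a two-finger parallel gripper is mounted at the origin on the work surface. World frame = base frame: x ahead of the robot, y to its left, z up, the work surface at z = 0. Lengths are in mm, angles in rad, forces in N, time in s.
With the tool pointing down it reaches from about 275 to 750 mm from the base axis. Payload 10.2 kg.
Tool frame: the origin (TCP) lies at the very end of the fingers, on their centre line; the grasp point (between the pads) lies 19 mm behind it; z points along the fingers, y is the line along which they close (so a half turn about z gives the same grasp; the last joint's range is limited). The gripper opens to 85 mm and grips with 20 to 120 N. Pads are 22 mm wide; open, the fingers measure 114 mm over their backs; the gripper's body (76 mm by 85 mm) begins 54 mm behind the grasp point. The pads swing forward as they close: fully open they stand 13 mm farther back than shut.
Start: joints at [-1.407, 0.313, 1.498, -0, 1.331, -0.223], TCP at [198.032, -486.225, 231.294] pointing down, gripper open.
Joint ranges: [-2.94, 2.94], [-0.97, 2.17], [0.19, 2.56], [-1.23, 4.37], [0.02, 3.11], [-2.88, 2.88]. Speed limits (rad/s): [2.39, 2.39, 3.01, 3.14, 3.14, 3.14].

## Interface

Orientations are given as a unit quaternion [w, x, y, z].
In Python, from rig import * gives the robot as it stands. The module is installed in compiled form; this text tells all that it offers.
- The arm moves only by the shell command python3 -m crank 'ROWS' [FORCE]. ROWS is JSON, a list that holds one entry, the list of rows, each a list of 7 numbers: the shift along the tool's x, y, z in units of 25 mm (1.0 is 25 mm), then the turn, a rotation vector about the tool's x, y, z in units of 8 degrees (1.0 is 8 degrees), then the finger opening in mm, from 0 to 85.4. A call has exactly 8 rows; each row shifts and turns the commanded pose from where the row before left it, along the tool's axes as they then stand; what a row does not reach is not made up. A row lasts 1/10 s, in which the tool goes at most 50 mm and 8.59 degrees, less where a joint would pass 70% of its speed; a pose out of reach is approached as far as the arm can. A call is refused whole if a number of a shift passes 1 or a number of a turn 1, either way. A call with a gripper value outside its range is refused whole. The fingers move at their own pace and stop on an object; FORCE is the grip in N (left out, the last holds). Time passes only in rows, so rows that do not move let the fingers close, or fill a call up. It gives the time, the measured TCP pose, the force, the opening and the grip force at its end, in the units of the state.
- sense(): the state, without advancing time (a new reading comes with each control period).
- capture(name): name is "scene" or "side" or "wrist"; returns the picture (400x640x3 uint8, blue, green, red); there is no depth.
- camera_model(name): a dict with "fx", "fy", "cx", "cy" (pixels), "world_from_camera" (4x4, takes a point from camera to world coordinates); the wrist camera has in their place "T_tool_cam" (4x4, takes a point from camera to tool coordinates, whose origin is the TCP and whose axes are the flange's). Camera axes: x right, y up, looking along -z (the intrinsics and any distortion apply to the point x, -y, -z); pixel columns grow to the right and rows downward; lengths in mm; the calibration is good to about 2 mm. A picture is of the moment at which its call begins: read the wrist's pose just before it. camera_model takes no time and is no camera call.
- finish_job(): hands the job in; it is judged then, once.
The state is a dict: "time_s": time; "joints": joint angles; "dq": joint speeds; "tau": joint torques, N m; "eef_pos": TCP position; "ee_rot": TCP orientation; "force": force on the tool from outside, world axes, zero at the start; "wrist_torque": the same for the moment, N m; "grip_width": opening from 0.0 (shut) to 1.0 (fully open); "grip_force": force on a finger pad.
Only numpy, scipy, OpenCV 4.12 (cv2) and the standard library are available. Lean on these libraries where they do the work, as an engineer would, in place of code of your own. Each camera call takes 0.05 s, during which the arm holds its last target. There are 200 camera calls.

## Task

Make up two tea kits on the trays: on the dark tray slide the wider steel drip saucer fully home over the upright peg, face down as it lies (collar down), then the narrower brass one the same way on top of it, and stand the red cup upright on the round cork pad. On the pale tray stand the blue cup upright on the round cork pad and the square tea tin upright on the square black pad, centred and lined up with it. Leave the white cup, the amber cup and the gaiwan where they are, and let go of everything.

Things in the scene. Friction and masses are not known exactly. Their poses are not given: they have to be found in the camera images.
- saucer_steel: silver steel drip saucer lying face down: a round flange 68 mm across and 6 mm thick on top of a collar 40 mm across and 14 mm high, 20 mm high in all, with a hole 21 mm across right through the middle, about 110 g. Origin: centre of the collar's underside, z up through the hole; it starts on the island
- saucer_brass: yellow brass drip saucer lying face down: a round flange 58 mm across and 6 mm thick on top of a collar 40 mm across and 14 mm high, 20 mm high in all, with a hole 21 mm across right through the middle, about 90 g. Origin: centre of the collar's underside, z up through the hole; it starts on the island
- cup_red: small dark red handleless tea cup: 42 mm high, 56 mm across the rim, 53 at 12 mm height, foot 40; about 70 g. Origin: centre of its foot, z up. In one of four slots of a bamboo rack, all taken. Rack: fixed, board 70 x 300 mm, 12 mm thick, slots 72 mm apart along it, 4 mm dividers up to 28 mm above the island, long sides open; in it each cup's y axis runs along the rack, x across
- cup_blue: small cobalt blue handleless tea cup: 42 mm high, 56 mm across the rim, 53 at 12 mm height, foot 40; about 70 g. Origin: centre of its foot, z up. In one of four slots of a bamboo rack, all taken; the red cup's entry describes it
- tea_tin: square dark green tea tin with a copper lid, closed, 50 x 50 mm and 75 mm high, about 140 g. Origin: centre of its underside, z up, x and y square to its sides; it starts upright on the island
- tray_dark: fixed dark brown wooden tray, 120 mm along x, 210 mm along y, edge 12 mm high and 5 mm thick, floor 8 mm above the island. Origin: centre of its underside, z up. At y = +55 mm an upright steel peg 15 mm thick stands on the floor, its top 63 mm above the tray's underside, the last 8 mm a cone down to 6 mm thick; at y = -55 mm a round cork pad 68 mm across, its top 10 mm above the tray's underside
- tray_pale: fixed pale wooden tray, 120 mm along x, 210 mm along y, edge 12 mm high and 5 mm thick, floor 8 mm above the island. Origin: centre of its underside, z up. At y = +55 mm a round cork pad 68 mm across, at y = -55 mm a square black slate pad 70 x 70 mm with its sides along the tray's x and y; the tops of both 10 mm above the tray's underside
- cup_white: small white handleless tea cup: 42 mm high, 56 mm across the rim, 53 at 12 mm height, foot 40; about 70 g. Origin: centre of its foot, z up. In one of four slots of a bamboo rack, all taken; the red cup's entry describes it. Not part of a kit: stays where it is
- cup_amber: small amber yellow handleless tea cup: 42 mm high, 56 mm across the rim, 53 at 12 mm height, foot 40; about 70 g. Origin: centre of its foot, z up. In one of four slots of a bamboo rack, all taken; the red cup's entry describes it. Not part of a kit: stays where it is
- gaiwan: pale green celadon lidded bowl on its saucer (one piece here), loose, 100 mm across and 96 mm high. Origin: centre of its underside. Stays where it is
Things that resemble listed ones, but are neither listed nor needed, are in the scene too. Of the things that look like the saucer_steel, the smallest one is meant.

How it is judged:
By the outcome, as a careful person would: the job done as asked, in the order asked, and still so for the second after the job is handed in, with the robot touching nothing.
It also fails if it takes over 125 s, if anything falls off the work surface, if the arm or the gripper's body presses on something with over 40 N, if the wrist force passes 120 N, or if a joint passes its speed limit or range.

## Working session

There is one attempt and no reset: what is moved stays moved. The work goes in short steps, Python scripts to look and compute and a shell command to move; the robot and the scene stay as the last step left them, time stands still between calls to the robot, and variables do not carry over. Pictures are saved under pics/ and viewed, at most 14 in all, crops included, and the job is handed in when it is done.

```bash
mkdir -p pics
python3 - <<'E'
from rig import *
import cv2
for n in ("scene","side"):
    cv2.imwrite(f"pics/{n}0.png",capture(n)); m=camera_model(n); print(n,m)
print(camera_model("wrist")); s=sense(); print(s)
E
```

```text
scene {'fx': 389.60321602893885, 'fy': 389.60321602893885, 'cx': 319.8934203990522, 'cy': 201.2496683217928, 'world_from_camera': array([[ 3.86423836e-01, -4.75647125e-01,  7.90212902e-01,
         1.37460244e+03],
       [ 9.22173306e-01,  2.14597967e-01, -3.21782699e-01,
        -4.17718897e+02],
       [-1.65230666e-02,  8.53057750e-01,  5.21554852e-01,
         6.38928016e+02],
       [ 0.00000000e+00,  0.00000000e+00,  0.00000000e+00,
         1.00000000e+00]])}
side {'fx': 377.8863445341298, 'fy': 377.8863445341298, 'cx': 318.94089918353495, 'cy': 204.5999045127621, 'world_from_camera': array([[-9.23830833e-01,  2.52357923e-01, -2.87840358e-01,
         1.95054021e+02],
       [-3.82793686e-01, -6.04372199e-01,  6.98715421e-01,
         6.42350914e+02],
       [ 2.36366261e-03,  7.55678320e-01,  6.54938691e-01,
         6.85110142e+02],
       [ 0.00000000e+00,  0.00000000e+00,  0.00000000e+00,
         1.00000000e+00]])}
{'fx': 360.6885074496169, 'fy': 360.6885074496169, 'cx': 325.2782820515851, 'cy': 197.12808475163183, 'T_tool_cam': array([[-1.18733563e-04,  9.55325604e-01, 
[... 294 characters left out ...]
0]])}
{'time_s': 0.1, 'joints': array([-1.40740206e+00,  3.13393068e-01,  1.49835477e+00, -1.14867743e-06,
        1.33098274e+00, -2.23402712e-01]), 'dq': array([ 0.00047044, -0.00145104, -0.00121548,  0.00010961, -0.00045849,
        0.00092231]), 'tau': array([ 1.88350008e-03, -4.12904978e+01, -2.60141319e+01, -2.08482611e-04,
        3.05185684e-03, -1.68734334e-05]), 'eef_pos': array([ 197.99249081, -485.99345421,  230.79518765]), 'ee_rot': array([-5.68718892e-04,  9.81356545e-01,  1.92195234e-01,  1.65110137e-05]), 'force': array([-0.27125918,  0.68153966, -0.37200274]), 'wrist_torque': array([-0.01575184, -0.04603132, -0.02670929]), 'grip_force': 0.0, 'grip_width': 1.0024414628861975}
```

View pics/scene0.png

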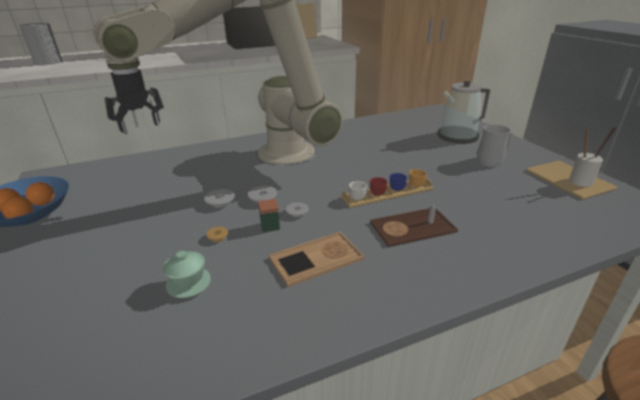

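View pics/side0.png

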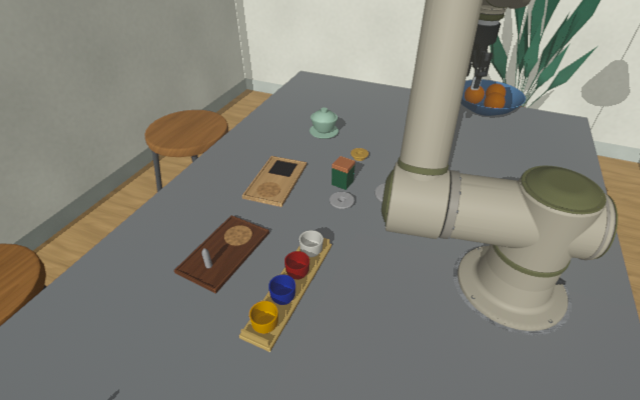

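Scene view: three silver saucers at (219,199), (262,196), (297,209), the last looking smallest. Brass is at (217,235), tin (269,215), rack cups white/red/blue/amber from (357,190) to (418,178), pale tray (316,257), dark tray (414,225), gaiwan (186,273). The side view agrees. Next I compute rough positions and the moves to get the wrist camera over them.

```bash
cat > h.py <<'E'
from rig import *
import numpy as np, cv2
from scipy.spatial.transform import Rotation as R
def cam(n,s=None):
    m=camera_model(n)
    if n=="wrist":
        T=np.eye(4); q=s["ee_rot"]; T[:3,:3]=R.from_quat([q[1],q[2],q[3],q[0]]).as_matrix(); T[:3,3]=s["eef_pos"]
        W=T@m["T_tool_cam"]
    else: W=m["world_from_camera"]
    return m,W
def ray(c,u,v):
    m,W=c; d=np.array([(u-m["cx"])/m["fx"],-(v-m["cy"])/m["fy"],-1]); return W[:3,3],W[:3,:3]@d
def onz(c,u,v,z):
    o,d=ray(c,u,v); return o+d*(z-o[2])/d[2]
def tri(rs):
    A=np.zeros((3,3));b=np.zeros(3)
    for o,d in rs:
        d=d/np.linalg.norm(d);P=np.eye(3)-np.outer(d,d);A+=P;b+=P@o
    p=np.linalg.solve(A,b); res=[np.linalg.norm(np.cross(p-o,d/np.linalg.norm(d))) for o,d in rs]
    return p,res
def proj(c,p):
    m,W=c; q=W[:3,:3].T@(np.asarray(p,float)-W[:3,3]); return np.array([m["cx"]+m["fx"]*q[0]/-q[2], m["cy"]-m["fy"]*q[1]/-q[2]])
def go(p,yaw=None,s=None):
    """shift in tool units from current pose to world TCP p (tool down), and turn about tool z (units) so that tool y axis is along yaw (rad, mod pi)"""
    s=s or sense(); q=s["ee_rot"]; M=R.from_quat([q[1],q[2],q[3],q[0]]).as_matrix()
    d=M.T@(np.asarray(p,float)-s["eef_pos"])/25
    out=[np.round(d,2)]
    a=np.arctan2(M[1,1],M[0,1])
    if yaw is not None:
        t=(yaw-a+np.pi/2)%np.pi-np.pi/2
        out.append(("turn z units",round(-np.degrees(t)/8,2)))
    return out, "y-axis ang %.1f"%np.degrees(a), "tilt",np.round(M[:,2],4)
E
python3 - <<'E'
from h import *
a,b=cam("scene"),cam("side")
P={"steel?":((297,209),(342,199)),"brass":((217,235),(360,153)),"tintop":((269,206),(343,164)),"pegtop":((432,207),(206,250)),"corkD":((396,229),(238,235)),"slate":((296,262),(284,169)),"corkP":((334,250),(269,189)),
"white":((357,186),(311,239)),"red":((378,181),(297,260)),"blue":((398,177),(283,285)),"amber":((418,174),(264,312)),"gai":((184,256),(324,111))}
for k,(p,q) in P.items(): print(k,*[np.round(x,1) for x in tri([ray(a,*p),ray(b,*q)])])
for u in ((219,199),(262,196)): print(onz(a,*u,20))
print(go([430,-140,350],0))
E
```

```text
steel? [ 440.5 -113.8   16.4] [2.7 2.7]
brass [ 466.7 -356.3   12. ] [3.6 3.6]
tintop [ 471.4 -204.    67.3] [1.7 1.7]
pegtop [646.2 212.6  55.9] [2. 2.]
corkD [637.3 106.3   6.6] [2.5 2.5]
slate [ 657.1 -193.9    6. ] [1.1 1.1]
corkP [652.6 -88.2   6.5] [1.2 1.2]
white [444.9  85.   49.7] [0.7 0.7]
red [447.2 157.4  52.2] [0.9 0.9]
blue [446.7 229.5  50.7] [2.4 2.4]
amber [453.1 300.4  49.2] [3.1 3.1]
gai [ 627.  -445.    87.3] [2. 2.]
[ 295.8071637  -315.98974661   20.        ]
[ 333.25938911 -188.92373343   20.        ]
([array([13.82, -9.32, -4.75]), ('turn z units', np.float64(-8.48))], 'y-axis ang -67.8', 'tilt', array([-2.0e-04,  1.1e-03, -1.0e+00]))
```

```bash
python3 -m crank '[[[0,0,-0.5,0,0,-1,85],[0,0,-0.5,0,0,-1,85],[0,0,-0.5,0,0,-1,85],[0,0,-0.5,0,0,-1,85],[0,0,-0.5,0,0,-1,85],[0,0,-0.5,0,0,-1,85],[0,0,-0.5,0,0,-1,85],[0,0,-0.5,0,0,-1,85]]]'; python3 -m crank '[[[0.9,0.5,0,0,0,-0.48,85],[1,1,0,0,0,0,85],[1,1,0,0,0,0,85],[1,1,0,0,0,0,85],[1,1,0,0,0,0,85],[1,1,0,0,0,0,85],[1,1,0,0,0,0,85],[1,1,0,0,0,0,85]]]'
python3 - <<'E'
from h import *
print(go([450,-240,330],0))
E
```

```text
time_s: 0.9
eef_pos: [198.0, -486.1, 331.5]
ee_rot: [-0.0, 0.728, 0.685, 0.0]
force: [-0.1, -0.0, -0.8]
grip_width: 0.998
grip_force: 0.0
time_s: 1.7
eef_pos: [387.8, -288.3, 331.1]
ee_rot: [-0.0, 0.707, 0.707, 0.0]
force: [0.9, -1.5, 0.3]
grip_width: 0.994
grip_force: 0.0
([array([1.93, 2.49, 0.04]), ('turn z units', np.float64(-0.0))], 'y-axis ang -0.0', 'tilt', array([-3.e-04,  4.e-04, -1.e+00]))
```

```bash
cat > snap.py <<'E'
from h import *
import sys,pickle
n=sys.argv[1]; s=sense(); im=capture("wrist"); cv2.imwrite(f"pics/{n}.png",im); pickle.dump(s,open(f"{n}.pkl","wb"))
print(n,np.round(s["eef_pos"],1))
E
python3 -m crank '[[[0.5,0.5,0,0,0,0,85],[0.5,0.5,0,0,0,0,85],[0.5,0.5,0,0,0,0,85],[0.4,0.5,0,0,0,0,85],[0,0.5,0,0,0,0,85],[0,0,0,0,0,0,85],[0,0,0,0,0,0,85],[0,0,0,0,0,0,85]]]' >/dev/null; python3 snap.py A
python3 -m crank '[[[1,0.4,0,0,0,0,85],[1,0.4,0,0,0,0,85],[1,0.4,0,0,0,0,85],[1,0.4,0,0,0,0,85],[1,0.4,0,0,0,0,85],[1,0,0,0,0,0,85],[0,0,0,0,0,0,85],[0,0,0,0,0,0,85]]]' >/dev/null; python3 snap.py B
python3 -m crank '[[[1,0.4,0,0,0,0,85],[1,0.4,0,0,0,0,85],[1,0.4,0,0,0,0,85],[1,0.4,0,0,0,0,85],[1,0,0,0,0,0,85],[1,0,0,0,0,0,85],[0,0,0,0,0,0,85],[0,0,0,0,0,0,85]]]' >/dev/null; python3 snap.py C
```

```text
A [ 449.  -242.3  331.2]
B [499.3 -92.4 331.5]
C [539.6  57.  331.2]
```

View pics/A.png

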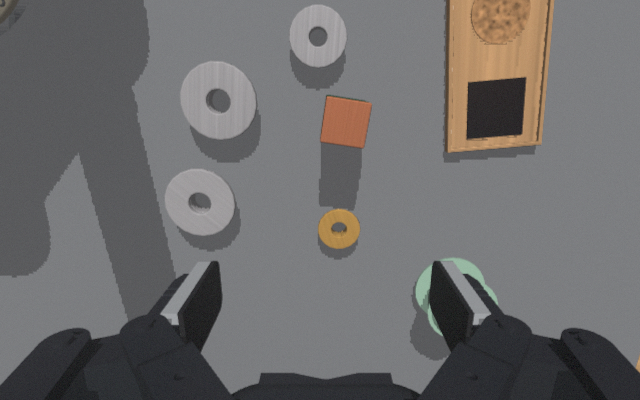

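View pics/B.png

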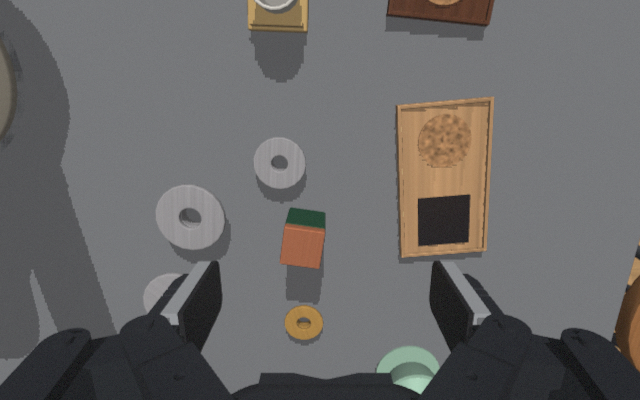

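View pics/C.png

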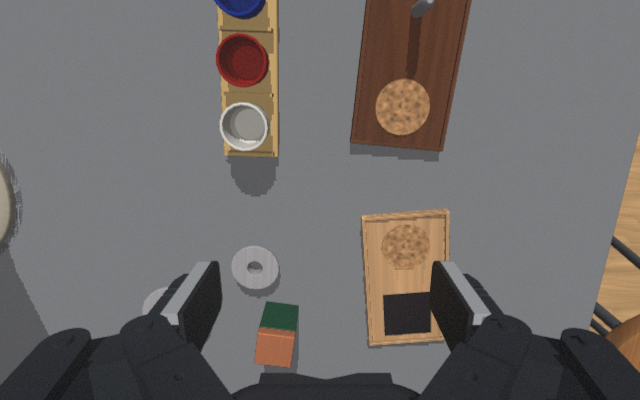

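A: wanted steel at (317,36), the smallest of the three discs (56 px against 70 and 76); brass (339,229), tin lid (346,122), pale tray slate (496,108), cork (500,15). B: steel (279,163), slate (443,220), cork (444,140), brass (304,323). C: red (243,60), white (244,127), dark cork (403,107), pale cork (406,246). I need one more view farther left for the peg and the blue cup.

```bash
python3 -m crank '[[[1,0,0,0,0,0,85],[1,0,0,0,0,0,85],[1,0,0,0,0,0,85],[1,0,0,0,0,0,85],[1,0,0,0,0,0,85],[1,0,0,0,0,0,85],[0,0,0,0,0,0,85],[0,0,0,0,0,0,85]]]' >/dev/null; python3 snap.py D
```

```text
D [539.8 206.8 331.1]
```

View pics/D.png

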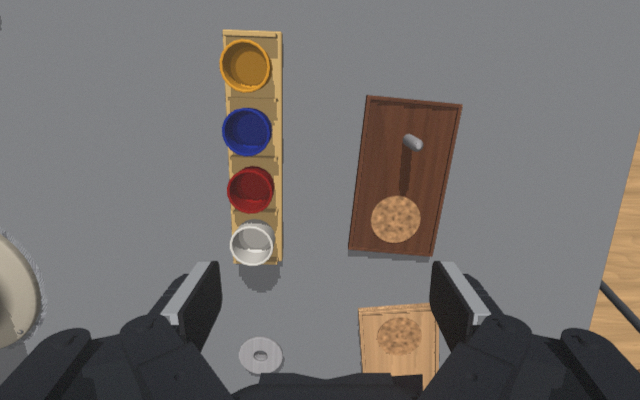

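D: amber (246,66), blue (247,132), red (250,190), white (252,244); dark cork (396,219), peg top about (408,137) and base about (418,148), tray corners (367,97), (461,104), (434,255), (349,249). Now I segment and triangulate.

```bash
cat > meas.py <<'E'
from h import *
import pickle
from scipy.optimize import least_squares
IM={};C={}
def load(n):
    IM[n]=cv2.imread(f"pics/{n}.png"); C[n]=cam("wrist",pickle.load(open(f"{n}.pkl","rb")))
def mask(n,seed,r,f):
    im=IM[n]; h=cv2.cvtColor(im,cv2.COLOR_BGR2HSV).astype(int); m=f(h[...,0],h[...,1],h[...,2]).astype(np.uint8)
    z=np.zeros_like(m); u,v=seed; z[max(0,v-r):v+r+1,max(0,u-r):u+r+1]=1; m*=z
    m=cv2.morphologyEx(m,cv2.MORPH_OPEN,np.ones((3,3),np.uint8))
    cs,_=cv2.findContours(m,cv2.RETR_EXTERNAL,cv2.CHAIN_APPROX_NONE)
    return max(cs,key=cv2.contourArea)[:,0,:].astype(float)
def circ(n,c,z):
    P=np.array([onz(C[n],u,v,z)[:2] for u,v in cv2.convexHull(c.astype(np.float32))[:,0]])
    f=least_squares(lambda x:np.hypot(*(P-x[:2]).T)-x[2],[*P.mean(0),30],loss="soft_l1")
    return f.x[:2],2*f.x[2],np.sqrt(np.mean(f.fun**2))
def two(c1,c2):
    rs=[]
    for n,c in (c1,c2):
        e=cv2.fitEllipse(cv2.convexHull(c.astype(np.float32)))[0]; rs.append(ray(C[n],*e))
    return tri(rs)
STEEL=lambda h,s,v:(v>115)&(s<45)
BRASS=lambda h,s,v:(h>10)&(h<35)&(s>110)&(v>90)
TIN=lambda h,s,v:(h<14)&(s>110)&(v>90)
SLATE=lambda h,s,v:v<45
CORK=lambda h,s,v:v>100
RED=lambda h,s,v:((h<8)|(h>170))&(s>120)
BLUE=lambda h,s,v:(h>108)&(h<130)&(s>140)
E
python3 - <<'E'
from meas import *
for n in "ABCD": load(n)
J=[("steel",STEEL,20,40,("A",(317,36)),("B",(279,163))),("brass",BRASS,20,30,("A",(339,229)),("B",(304,323))),
("red",RED,54,32,("C",(243,60)),("D",(250,190))),("corkD",CORK,10,34,("C",(403,107)),("D",(396,219))),("blueD",BLUE,54,32,("D",(247,132)),("D",(247,132)))]
for k,f,z,r,(n1,s1),(n2,s2) in J:
    a,b=mask(n1,s1,r,f),mask(n2,s2,r,f)
    p,e=two((n1,a),(n2,b)) if n1!=n2 else (np.zeros(3),[0])
    print(k,np.round(p,1),np.round(e,1),[(np.round(x,1),round(d,1),round(q,1)) for x,d,q in (circ(n1,a,z),circ(n2,b,z))])
for k,f,z,r,L in (("tin",TIN,75,34,(("A",(346,122)),("B",(303,245)))),("slate",SLATE,10,42,(("A",(496,108)),("B",(443,220))))):
    rs=[]
    for n,s in L:
        c=mask(n,s,r,f); P=np.array([onz(C[n],u,v,z)[:2] for u,v in c],np.float32); q=cv2.minAreaRect(P)
        m=cv2.moments(c.astype(np.float32)); rs.append(ray(C[n],m["m10"]/m["m00"],m["m01"]/m["m00"]))
        print(k,n,np.round(q[0],1),np.round(q[1],1),round(q[2],1))
    print(k,*[np.round(x,1) for x in tri(rs)])
# trays
D=[onz(C["D"],*p,12)[:2] for p in ((367,97),(461,104),(434,255),(349,249))]; print("darktray",np.round(D,1),np.mean(D,0))
B=[onz(C["B"],*p,12)[:2] for p in ((398,106),(493,98),(486,248),(403,257))]; print("paletray",np.round(B,1),np.mean(B,0))
print("peg top @63",onz(C["D"],408,137,63),"base",onz(C["D"],418,148,8))
E
```

```text
Traceback (most recent call last):
  File "meas.py", line 20, in two
    e=cv2.fitEllipse(cv2.convexHull(c.astype(np.float32)))[0]; rs.append(ray(C[n],*e))
      ~~~~~~~~~~~~~~^^^^^^^^^^^^^^^^^^^^^^^^^^^^^^^^^^^^^^
cv2.error: OpenCV(4.12.0) /io/opencv/modules/imgproc/src/shapedescr.cpp:361: error: (-201:Incorrect size of input array) There should be at least 5 points to fit the ellipse in function 'fitEllipseNoDirect'
```

```bash
cat > run1.py <<'E'
from meas import *
for n in "ABCD": load(n)
def try_(f):
    try: return f()
    except Exception as e: return str(e)[:60]
J=[("steel",STEEL,20,40,("A",(317,36)),("B",(279,163))),("brass",BRASS,20,30,("A",(339,229)),("B",(304,323))),
("red",RED,54,32,("C",(243,60)),("D",(250,190))),("corkD",CORK,10,34,("C",(403,107)),("D",(396,219))),("blueD",BLUE,54,32,("D",(247,132)),("D",(247,132)))]
for k,f,z,r,(n1,s1),(n2,s2) in J:
    h=cv2.cvtColor(IM[n1],cv2.COLOR_BGR2HSV); print(k,"hsv",h[s1[1]+17,s1[0]],h[s1[1],s1[0]+17])
    try:
        a,b=mask(n1,s1,r,f),mask(n2,s2,r,f)
        p,e=two((n1,a),(n2,b)) if n1!=n2 else (np.zeros(3),[0])
        print(k,np.round(p,1),np.round(e,1),[(np.round(x,1),round(d,1),round(q,1)) for x,d,q in (circ(n1,a,z),circ(n2,b,z))])
    except Exception as e: print(k,str(e)[-60:])
for k,f,z,r,L in (("tin",TIN,75,34,(("A",(346,122)),("B",(303,245)))),("slate",SLATE,10,42,(("A",(496,108)),("B",(443,220))))):
    rs=[]
    for n,s in L:
        c=mask(n,s,r,f); P=np.array([onz(C[n],u,v,z)[:2] for u,v in c],np.float32); q=cv2.minAreaRect(P)
        m=cv2.moments(c.astype(np.float32)); rs.append(ray(C[n],m["m10"]/m["m00"],m["m01"]/m["m00"]))
        print(k,n,np.round(q[0],1),np.round(q[1],1),round(q[2],1))
    print(k,*[np.round(x,1) for x in tri(rs)])
D=[onz(C["D"],*p,12)[:2] for p in ((367,97),(461,104),(434,255),(349,249))]; print("darktray",np.round(D,1),np.mean(D,0))
B=[onz(C["B"],*p,12)[:2] for p in ((398,106),(493,98),(486,248),(403,257))]; print("paletray",np.round(B,1),np.mean(B,0))
print("peg top @63",onz(C["D"],408,137,63),"base",onz(C["D"],418,148,8))
print("table hsv",cv2.cvtColor(IM["A"],cv2.COLOR_BGR2HSV)[36,380])
E
python3 run1.py
```

```text
steel hsv [135   3 160] [140   5 170]
steel  points to fit the ellipse in function 'fitEllipseNoDirect'

brass hsv [ 18 146 170] [ 18 145 179]
brass [ 467.5 -351.8   17.8] [0. 0.] [(array([ 467.4, -351.5]), np.float64(56.6), np.float64(0.2)), (array([ 467.6, -350.8]), np.float64(57.2), np.float64(0.5))]
red hsv [  1 157 101] [  1 161 100]
red [447.9 160.3  47. ] [0.3 0.3] [(array([449. , 159.3]), np.float64(55.5), np.float64(0.5)), (array([449.4, 161.6]), np.float64(57.3), np.float64(1.5))]
corkD hsv [ 14 118 164] [ 15 118 162]
corkD [636.7 108.1   9.8] [0.1 0.1] [(array([636.5, 107.3]), np.float64(69.4), np.float64(0.2)), (array([636.5, 107.3]), np.float64(70.5), np.float64(0.7))]
blueD hsv [116 170 123] [117 150  97]
blueD [0. 0. 0.] [0] [(array([448.6, 232. ]), np.float64(54.4), np.float64(2.2)), (array([448.6, 232. ]), np.float64(54.4), np.float64(2.2))]
tin A [ 471.2 -204. ] [49.4 48.9] 81.3
tin B [ 471.8 -202.1] [52.9 48.9] 81.4
tin [ 471.4 -203.9   69.8] [0. 0.]
slate A [ 680.4 -218.5] [ 7.8 13.9] 0.3
slate B [ 691.1 -206.5] [14.9 36.2] 26.1
slate [ 704.3 -224.   -32. ] [2.4 2.4]
darktray [[592.1 269.2]
 [709.1 260.7]
 [693.8  54.2]
 [573.7  63.5]] [642.15898147 161.90254091]
paletray [[ 590.6  -40.7]
 [ 707.5  -31. ]
 [ 725.7 -234.1]
 [ 610.1 -248.1]] [ 658.46992601 -138.47270934]
peg top @63 [634.37471476 226.90725896  63.        ] base [660.84563661 205.20017459   8.        ]
table hsv [120   6 126]
```

```bash
sed -i 's/(v>115)&(s<45)/(v>142)\&(s<30)/; s/SLATE=.*/SLATE=lambda h,s,v:(v<75)/' meas.py
cat >> run1.py <<'E'
h=cv2.cvtColor(IM["A"],cv2.COLOR_BGR2HSV)
print("slate v",h[80:136:8,496,2],"floor",h[100,458])
print("peg top",onz(C["D"],418,148,63),"base",onz(C["D"],406,136,8))
print(proj(C["D"],[645.6,217.2,63]),proj(C["D"],[645.6,217.2,8]))
E
python3 run1.py | egrep "steel|slate|peg|\[4"
```

```text
steel hsv [135   3 160] [140   5 170]
steel [ 440.7 -110.1   19.6] [0. 0.] [(array([ 440.8, -111. ]), np.float64(66.0), np.float64(0.2)), (array([ 440.8, -110.7]), np.float64(65.2), np.float64(0.2))]
red [447.9 160.3  47. ] [0.3 0.3] [(array([449. , 159.3]), np.float64(55.5), np.float64(0.5)), (array([449.4, 161.6]), np.float64(57.3), np.float64(1.5))]
blueD [0. 0. 0.] [0] [(array([448.6, 232. ]), np.float64(54.4), np.float64(2.2)), (array([448.6, 232. ]), np.float64(54.4), np.float64(2.2))]
tin A [ 471.2 -204. ] [49.4 48.9] 81.3
slate A [ 662.1 -193.8] [69.5 68.8] 5.0
slate B [ 662.1 -193.4] [69.2 68.9] 5.0
slate [ 662.2 -192.6    9.4] [0.1 0.1]
peg top @63 [634.37471476 226.90725896  63.        ] base [660.84563661 205.20017459   8.        ]
slate v [46 44 45 45 44 46 47] floor [ 15 112 180]
peg top [646.66135165 214.36273733  63.        ] base [644.25907755 220.70459744   8.        ]
[417.25762972 145.52818842] [406.86328178 138.73465122]
```

Run:
```python
from h import *
m=camera_model("wrist"); c=(m,m["T_tool_cam"])
for z in (0,-8,-13,-19,-32): print(z,[np.round(proj(c,[x,-42.7,z])) for x in (-11,11)])
print(go([440.8,-110.8,60],0))
```

```text
0 [array([229., 288.]), array([225., 243.])]
-8 [array([224., 298.]), array([220., 251.])]
-13 [array([221., 305.]), array([216., 257.])]
-19 [array([217., 314.]), array([211., 264.])]
-32 [array([206., 335.]), array([200., 282.])]
([array([-12.69,  -3.94,  10.85]), ('turn z units', np.float64(-0.01))], 'y-axis ang -0.1', 'tilt', array([-1.e-04, -4.e-04, -1.e+00]))
```

```bash
python3 -c "
import cv2;im=cv2.imread('pics/A.png')[240:400,140:500];cv2.imwrite('pics/tipcrop.png',cv2.resize(im,None,fx=2,fy=2))"
```

```text
(no output)
```

View pics/tipcrop.png

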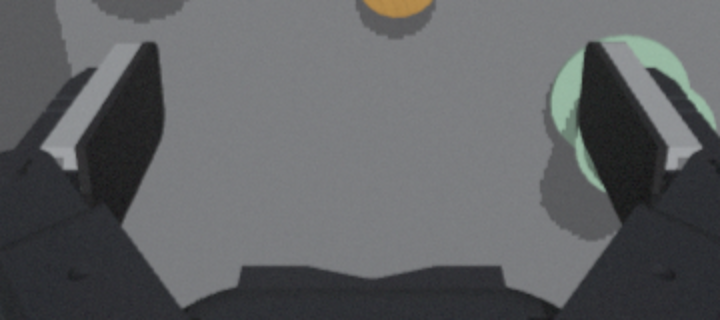

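The pad tips stand 13 mm back when open, as stated. The crop shows them at (217,261) and (221,306), which matches the projection. Going for the steel saucer.

```bash
python3 -m crank '[[[-1,-0.3,0.6,0,0,0,85],[-1,-0.3,0.6,0,0,0,85],[-1,-0.3,0.6,0,0,0,85],[-1,-0.3,0.6,0,0,0,85],[-1,-0.3,0.6,0,0,0,85],[-1,-0.3,0.6,0,0,0,85],[-1,-0.3,0.6,0,0,0,85],[-1,-0.3,0.6,0,0,0,85]]]' 40 >/dev/null
python3 -m crank '[[[-1,-0.3,0.8,0,0,0,85],[-1,-0.3,0.8,0,0,0,85],[-1,-0.3,0.8,0,0,0,85],[-1,-0.3,0.8,0,0,0,85],[-0.6,-0.3,0.8,0,0,0,85],[0,0,0.8,0,0,0,85],[0,0,0.8,0,0,0,85],[0,0,0,0,0,0,85]]]'
python3 snap.py E
python3 - <<'E'
from meas import *
load("E")
print(go([440.8,-110.8,-4],0))
E
```

```text
time_s: 6.7
eef_pos: [440.4, -107.7, 69.7]
ee_rot: [-0.002, 0.708, 0.706, -0.001]
force: [0.5, 1.0, -0.5]
grip_width: 0.994
grip_force: 0.0
E [ 440.4 -107.7   69.7]
([array([-0.12, -0.01,  3.  ]), ('turn z units', np.float64(-0.01))], 'y-axis ang -0.1', 'tilt', array([-1.5e-03,  7.0e-04, -1.0e+00]))
```

View pics/E.png

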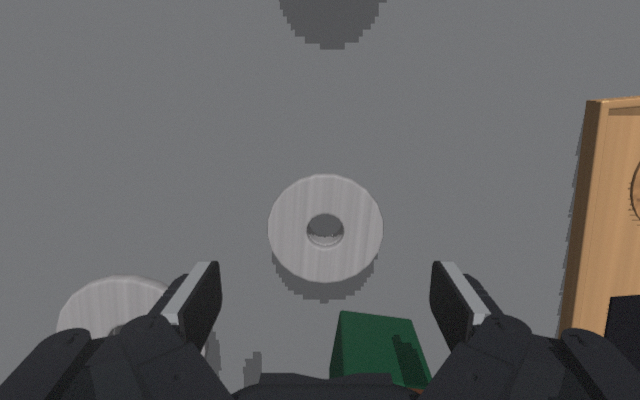

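E: the steel saucer is centred between the fingers at (325,228); the tin is clear. Descend and grip.

```bash
python3 - <<'E'
from meas import *
load("E"); print(circ("E",mask("E",(325,228),62,STEEL),20))
E
python3 -m crank '[[[-0.12,0,0.6,0,0,0,85],[0,0,0.6,0,0,0,85],[0,0,0.6,0,0,0,85],[0,0,0.6,0,0,0,85],[0,0,0.3,0,0,0,85],[0,0,0.3,0,0,0,85],[0,0,0,0,0,0,64],[0,0,0,0,0,0,64]]]' 40
python3 -m crank '[[[0,0,0,0,0,0,60],[0,0,0,0,0,0,60],[0,0,0,0,0,0,60],[0,0,0,0,0,0,60],[0,0,0,0,0,0,60],[0,0,0,0,0,0,60],[0,0,0,0,0,0,60],[0,0,0,0,0,0,60]]]'
```

```text
(array([ 440.32858925, -110.88150378]), np.float64(65.15377887260752), np.float64(1.3654702172314706))
time_s: 7.55
eef_pos: [442.2, -110.3, -2.8]
ee_rot: [0.0, 0.707, 0.707, 0.0]
force: [-1.3, 1.1, 2.8]
grip_width: 0.766
grip_force: 46.6
time_s: 8.35
eef_pos: [442.2, -110.2, -2.8]
ee_rot: [0.0, 0.707, 0.707, 0.0]
force: [-2.2, 0.8, 6.5]
grip_width: 0.761
grip_force: 46.9
```

```bash
python3 -m crank '[[[0,0,-0.5,0,0,0,60],[0,0,-0.8,0,0,0,60],[0,0,-0.9,0,0,0,60],[0,0,-1,0,0,0,60],[0.5,0.3,-0.9,0,0,0,60],[1,0.6,0,0,0,0,60],[1,0.65,0,0,0,0,60],[1,0.65,0,0,0,0,60]]]'
python3 -m crank '[[[1,0.65,0,0,0,0,60],[1,0.65,0,0,0,0,60],[1,0.65,0,0,0,0,60],[1,0.65,0,0,0,0,60],[1,0.65,0,0,0,0,60],[1,0.65,0,0,0,0,60],[1,0.65,0,0,0,0,60],[1,0.65,0,0,0,0,60]]]' >/dev/null
python3 -m crank '[[[0.9,0.6,0,0,0,0,60],[0.6,0.2,0,0,0,0,60],[0.1,0,0,0,0,0,60],[0,0,0,0,0,0,60],[0,0,0,0,0,0,60],[0,0,0,0,0,0,60],[0,0,0,0,0,0,60],[0,0,0,0,0,0,60]]]'
python3 snap.py F; python3 -c "
from h import *
cv2.imwrite('pics/sideF.png',capture('side'));print(go([645.8,217.1,60],0))"
```

```text
time_s: 9.15
eef_pos: [497.6, -21.7, 99.5]
ee_rot: [0.001, 0.707, 0.707, 0.0]
force: [0.4, 0.1, -0.8]
grip_width: 0.758
grip_force: 48.5
time_s: 10.75
eef_pos: [647.0, 217.0, 98.9]
ee_rot: [0.0, 0.707, 0.707, 0.0]
force: [0.1, 0.2, -1.4]
grip_width: 0.762
grip_force: 48.5
F [647.  217.   98.9]
([array([-0.  , -0.05,  1.55]), ('turn z units', np.float64(-0.0))], 'y-axis ang -0.0', 'tilt', array([ 0.,  0., -1.]))
```

View pics/F.png

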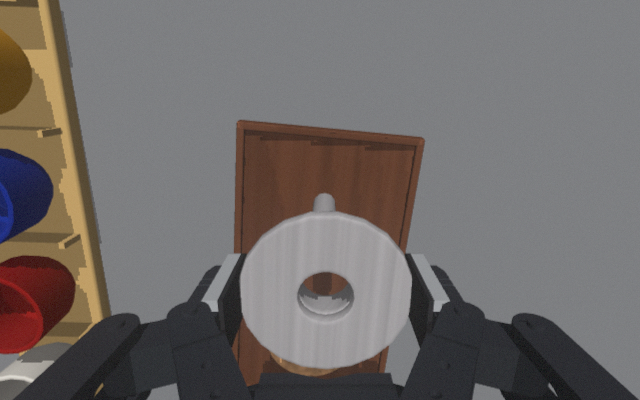

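Run:
```python
from meas import *
load("F")
print("saucer",circ("F",mask("F",(326,290),86,STEEL),121.7))
for v in (205,): print("peg x @z", [ (z,np.round(onz(C["F"],324.3,v,z),1)) for z in (8,20)])
print([np.round(onz(C["F"],u,v,12),1) for u,v in((238,121),(423,139))])
print("pred base/peg",proj(C["F"],[645.8,216.5,8]),proj(C["F"],[645.8,224,8]),proj(C["F"],[645.8,216.5,63]))
im=cv2.cvtColor(IM["F"],cv2.COLOR_BGR2HSV)
for v in (198,204,209): print(v,im[v,308:342,2])
```

```text
saucer (array([647.75255808, 216.59942808]), np.float64(66.62647548678576), np.float64(0.38124198036904583))
peg x @z [(8, array([647.1, 215.1,   8. ])), (20, array([647.1, 219.1,  20. ]))]
[array([593.1, 271.9,  12. ]), array([709.9, 260.6,  12. ])]
pred base/peg [322.45704619 203.02608504] [322.42496286 192.48049502] [321.69845433 234.89985562]
198 [100  99  99  98 100 100 103 110 115 122 133 136 137 139 144 145 147 145
 144 139 142 139 135 131 121 109 101 100  97  97  99  98 101  99]
204 [101  99 101 100  92  89 107 120 126 131 139 140 139 142 144 144 147 144
 142 144 141 141 135 132 125 116 107  88 102  99  98  98  99  98]
209 [104 100 102  98  93  98 119 125 131 134 137 141 142 146 145 144 148 148
 144 144 143 137 135 134 126 121 110  98 102  99  98 100  97 101]
```

The peg reads x about 647, y about 216, and the held saucer (647.7, 216.6), aligned within 1 mm. Lowering.

```bash
python3 -m crank '[[[0,-0.02,0.5,0,0,0,60],[0,0,0.5,0,0,0,60],[0,0,0.5,0,0,0,60],[0,0,0.3,0,0,0,60],[0,0,0.3,0,0,0,60],[0,0,0.3,0,0,0,60],[0,0,0.3,0,0,0,60],[0,0,0,0,0,0,60]]]'
python3 -m crank '[[[0,0,0.3,0,0,0,60],[0,0,0.3,0,0,0,60],[0,0,0.2,0,0,0,60],[0,0,0.2,0,0,0,60],[0,0,0,0,0,0,60],[0,0,0,0,0,0,60],[0,0,0,0,0,0,60],[0,0,0,0,0,0,60]]]'
```

```text
time_s: 11.65
eef_pos: [645.9, 217.3, 30.1]
ee_rot: [-0.001, 0.707, 0.707, -0.001]
force: [0.5, 0.1, -0.2]
grip_width: 0.763
grip_force: 48.5
time_s: 12.45
eef_pos: [646.5, 217.4, 6.5]
ee_rot: [0.0, 0.707, 0.707, 0.0]
force: [0.1, 0.1, -1.6]
grip_width: 0.76
grip_force: 48.5
```

```bash
python3 -m crank '[[[0,0,0.05,0,0,0,60],[0,0,0,0,0,0,60],[0,0,0,0,0,0,74],[0,0,0,0,0,0,74],[0,0,0,0,0,0,75],[0,0,-0.3,0,0,0,75],[0,0,-0.6,0,0,0,75],[0,0,-1,0,0,0,75]]]'
python3 -m crank '[[[0,0,-1,0,0,0,85],[0,0,-1,0,0,0,85],[-1,-0.3,-0.5,0,0,0,85],[-1,-0.3,-0.5,0,0,0,85],[-1,-0.3,-0.5,0,0,0,85],[-1,-0.3,0,0,0,0,85],[0,0,0,0,0,0,85],[0,0,0,0,0,0,85]]]'
python3 snap.py G; python3 -c "
from h import *
print(go([467.5,-351.2,60],0))"
```

```text
time_s: 13.25
eef_pos: [646.0, 217.3, 53.0]
ee_rot: [-0.001, 0.707, 0.707, -0.001]
force: [-0.4, -0.2, -0.0]
grip_width: 0.884
grip_force: 0.0
time_s: 14.05
eef_pos: [616.8, 117.4, 141.2]
ee_rot: [0.0, 0.707, 0.707, 0.001]
force: [-0.1, 0.8, 0.5]
grip_width: 0.992
grip_force: 0.0
G [616.8 117.4 141.2]
([array([-18.77,  -5.98,   3.22]), ('turn z units', np.float64(0.0))], 'y-axis ang 0.0', 'tilt', array([ 9.e-04,  3.e-04, -1.e+00]))
```

View pics/G.png

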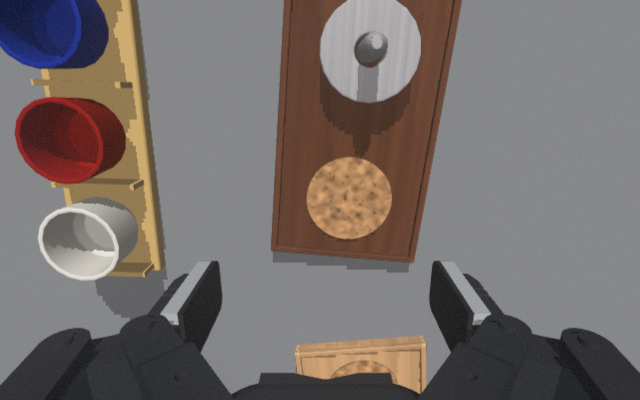

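G: the steel saucer sits flat on the dark tray floor around the peg, centre (370,48); cork (349,198). Now the brass saucer.

```bash
python3 - <<'E'
from meas import *
load("G")
print("steel@28",circ("G",mask("G",(370,48),58,STEEL),28)); print("cork",circ("G",mask("G",(349,198),50,lambda h,s,v:(v>120)&(s>60)),10))
print("pegtop",onz(C["G"],376,41,63))
E
python3 -m crank '[[[-1,-0.31,0,0,0,0,85],[-1,-0.31,0,0,0,0,85],[-1,-0.31,0,0,0,0,85],[-1,-0.31,0,0,0,0,85],[-1,-0.31,0,0,0,0,85],[-1,-0.31,0,0,0,0,85],[-1,-0.31,0,0,0,0,85],[-1,-0.31,0,0,0,0,85]]]' >/dev/null
python3 -m crank '[[[-1,-0.32,0,0,0,0,85],[-1,-0.32,0,0,0,0,85],[-1,-0.32,0,0,0,0,85],[-1,-0.32,0,0,0,0,85],[-1,-0.32,0,0,0,0,85],[-1,-0.32,0,0,0,0,85],[-1,-0.32,0,0,0,0,85],[-1,-0.32,0,0,0,0,85]]]' >/dev/null
python3 -m crank '[[[-1,-0.32,0.6,0,0,0,85],[-1,-0.32,0.7,0,0,0,85],[-0.77,-0.3,0.7,0,0,0,85],[0,0,0.7,0,0,0,85],[0,0,0,0,0,0,85],[0,0,0,0,0,0,85],[0,0,0,0,0,0,85],[0,0,0,0,0,0,85]]]'
python3 snap.py H
python3 - <<'E'
from meas import *
load("H"); u=proj(C["H"],[467.5,-351.2,20]).astype(int); p=circ("H",mask("H",tuple(u),60,BRASS),20); print(u,p)
print(go([*p[0],-1],0))
E
```

```text
steel@28 (array([647.27215424, 216.18485046]), np.float64(66.2921802291672), np.float64(0.10714899177092485))
cork (array([636.31021876, 107.10284854]), np.float64(68.48799745872921), np.float64(0.14152623510321596))
pegtop [646.40131099 217.58604004  63.        ]
time_s: 16.5
eef_pos: [467.7, -351.7, 73.6]
ee_rot: [0.001, 0.707, 0.707, -0.0]
force: [-0.3, -0.3, 0.3]
grip_width: 0.999
grip_force: 0.0
H [ 467.7 -351.7   73.6]
[323 221] (array([ 467.55292237, -351.69895599]), np.float64(56.9961268970134), np.float64(0.20962339959118417))
([array([ 0.01, -0.  ,  2.98]), ('turn z units', np.float64(0.01))], 'y-axis ang 0.0', 'tilt', array([ 9.0e-04, -1.1e-03, -1.0e+00]))
```

```bash
python3 -m crank '[[[0,0,0.6,0,0,0,85],[0,0,0.6,0,0,0,85],[0,0,0.6,0,0,0,85],[0,0,0.6,0,0,0,85],[0,0,0.3,0,0,0,85],[0,0,0.28,0,0,0,85],[0,0,0,0,0,0,85],[0,0,0,0,0,0,50]]]' 40 
python3 -m crank '[[[0,0,0,0,0,0,50],[0,0,0,0,0,0,50],[0,0,0,0,0,0,50],[0,0,0,0,0,0,50],[0,0,-0.2,0,0,0,50],[0,0,-0.6,0,0,0,50],[0,0,-1,0,0,0,50],[0,0,-1,0,0,0,50]]]'
```

```text
time_s: 17.35
eef_pos: [467.2, -352.1, -1.6]
ee_rot: [0.0, 0.707, 0.707, -0.0]
force: [0.7, 0.2, -1.2]
grip_width: 0.852
grip_force: 0.0
time_s: 18.15
eef_pos: [467.0, -351.9, 69.9]
ee_rot: [0.0, 0.707, 0.707, 0.0]
force: [-0.1, -0.1, -0.8]
grip_width: 0.66
grip_force: 42.7
```

```bash
python3 -m crank '[[[0.3,0.1,-0.8,0,0,0,50],[0.7,0.2,-0.8,0,0,0,50],[1,0.32,0,0,0,0,50],[1,0.32,0,0,0,0,50],[1,0.32,0,0,0,0,50],[1,0.32,0,0,0,0,50],[1,0.32,0,0,0,0,50],[1,0.32,0,0,0,0,50]]]' >/dev/null
python3 -m crank '[[[1,0.32,0,0,0,0,50],[1,0.32,0,0,0,0,50],[1,0.32,0,0,0,0,50],[1,0.32,0,0,0,0,50],[1,0.32,0,0,0,0,50],[1,0.32,0,0,0,0,50],[1,0.32,0,0,0,0,50],[1,0.32,0,0,0,0,50]]]' >/dev/null
python3 -m crank '[[[1,0.32,0,0,0,0,50],[1,0.32,0,0,0,0,50],[1,0.32,0,0,0,0,50],[1,0.32,0,0,0,0,50],[1,0.32,0,0,0,0,50],[1,0.32,0,0,0,0,50],[1,0.3,0,0,0,0,50],[0.5,0.2,0,0,0,0,50]]]' >/dev/null
python3 -m crank '[[[0.2,0,0,0,0,0,50],[0,0,0,0,0,0,50],[0,0,0,0,0,0,50],[0,0,0,0,0,0,50],[0,0,0,0,0,0,50],[0,0,0,0,0,0,50],[0,0,0,0,0,0,50],[0,0,0,0,0,0,50]]]'
python3 snap.py I
python3 - <<'E'
from meas import *
load("I"); s=sense(); p=s["eef_pos"]; u=proj(C["I"],[p[0],p[1],p[2]+21]).astype(int); c=circ("I",mask("I",tuple(u),80,BRASS),p[2]+21.5); print(u,c)
print(go([646.7,216.6,100],0), "err saucer->peg (x,y)",np.array([646.7,216.6])-c[0])
E
```

```text
time_s: 21.35
eef_pos: [647.0, 215.6, 108.0]
ee_rot: [-0.0, 0.707, 0.707, -0.0]
force: [0.2, -0.4, -0.8]
grip_width: 0.656
grip_force: 42.8
I [647.  215.6 108. ]
[323 292] (array([646.96232112, 213.84931077]), np.float64(61.38806728115102), np.float64(1.8130648508544411))
([array([ 0.04, -0.01,  0.32]), ('turn z units', np.float64(-0.0))], 'y-axis ang -0.0', 'tilt', array([-0., -0., -1.])) err saucer->peg (x,y) [-0.26232112  2.75068923]
```

Run:
```python
from meas import *
load("I"); h=cv2.cvtColor(IM["I"],cv2.COLOR_BGR2HSV)
print(h[292,260:320:10].tolist(), h[200:390:10,323].tolist())
for f in (lambda h,s,v:(h>10)&(h<35)&(s>110)&(v>135),lambda h,s,v:(h>16)&(h<35)&(s>110)&(v>120)):
    c=mask("I",(323,292),80,f); print(circ("I",c,129.5),c.min(0),c.max(0))
```

```text
[[18, 146, 178], [18, 150, 178], [18, 144, 177], [18, 149, 181], [18, 144, 140], [19, 143, 114]] [[165, 4, 144], [0, 7, 151], [18, 141, 166], [18, 145, 186], [18, 141, 184], [18, 150, 178], [18, 148, 176], [13, 140, 73], [14, 128, 74], [15, 139, 77], [18, 146, 166], [18, 144, 145], [18, 150, 182], [18, 151, 176], [19, 150, 173], [18, 148, 171], [14, 122, 128], [12, 151, 71], [137, 42, 54]]
(array([647.49665738, 216.34718257]), np.float64(57.32866200573126), np.float64(1.9470399651489911)) [253. 220.] [397. 359.]
(array([647.6775773 , 216.73501953]), np.float64(56.972514789538934), np.float64(0.32887760898944085)) [253. 220.] [398. 352.]
```

```bash
python3 -m crank '[[[0.01,-0.02,0.5,0,0,0,50],[0,0,0.5,0,0,0,50],[0,0,0.3,0,0,0,50],[0,0,0.3,0,0,0,50],[0,0,0.3,0,0,0,50],[0,0,0.3,0,0,0,50],[0,0,0.3,0,0,0,50],[0,0,0,0,0,0,50]]]'
python3 -m crank '[[[0,0,0.3,0,0,0,50],[0,0,0.2,0,0,0,50],[0,0,0.16,0,0,0,50],[0,0,0.06,0,0,0,50],[0,0,0,0,0,0,50],[0,0,0,0,0,0,50],[0,0,0,0,0,0,50],[0,0,0,0,0,0,50]]]'
```

```text
time_s: 22.2
eef_pos: [645.9, 215.8, 44.2]
ee_rot: [-0.001, 0.707, 0.707, -0.001]
force: [-0.3, 1.0, -1.2]
grip_width: 0.657
grip_force: 42.7
time_s: 23.0
eef_pos: [646.5, 215.9, 27.6]
ee_rot: [0.0, 0.707, 0.707, 0.0]
force: [-0.1, -0.2, -1.8]
grip_width: 0.657
grip_force: 42.8
```

Release, rise, then look while heading to the red cup. The red cup is at about (449,160), rack yaw about 2°.

```bash
python3 -m crank '[[[0,0,0.04,0,0,0,50],[0,0,0,0,0,0,50],[0,0,0,0,0,0,66],[0,0,0,0,0,0,66],[0,0,0,0,0,0,66],[0,0,-0.3,0,0,0,66],[0,0,-0.6,0,0,0,66],[0,0,-1,0,0,0,70]]]'
python3 -m crank '[[[0,0,-1,0,0,0,85],[-0.2,-0.6,-1,0,0,0,85],[-0.5,-1,-1,0,0,0,85],[-0.5,-1,0,0,0,0,85],[-0.5,-1,0,0,0,0,85],[-0.5,-1,0,0,0,0,85],[0,0,0,0,0,0,85],[0,0,0,0,0,0,85]]]'
python3 snap.py K
python3 - <<'E'
from meas import *
load("K")
for z in (48,): 
  u=proj(C["K"],[646.6,216.5,z]).astype(int); print("brass",u,circ("K",mask("K",tuple(u),60,lambda h,s,v:(h>16)&(h<35)&(s>110)&(v>120)),z))
for k,p,f in (("red",(449,160),RED),("blue",(449,232),BLUE)):
  u=proj(C["K"],[*p,54]).astype(int); print(k,u,circ("K",mask("K",tuple(u),55,f),54))
E
```

```text
time_s: 23.8
eef_pos: [646.0, 215.8, 74.4]
ee_rot: [-0.001, 0.707, 0.707, -0.001]
force: [0.1, 0.4, -0.1]
grip_width: 0.819
grip_force: 0.0
time_s: 24.6
eef_pos: [532.1, 160.9, 150.5]
ee_rot: [0.001, 0.707, 0.707, 0.001]
force: [0.3, -0.7, 1.0]
grip_width: 0.996
grip_force: 0.0
K [532.1 160.9 150.5]
brass [495 117] (array([646.86614325, 215.89508857]), np.float64(57.031573500669495), np.float64(0.26593178179004384))
red [204 201] (array([450.81333425, 161.28535123]), np.float64(58.91428619288449), np.float64(1.6646467224343149))
blue [193  93] (array([448.68998264, 231.44475131]), np.float64(54.89881634271897), np.float64(0.5134085733306365))
```

View pics/K.png

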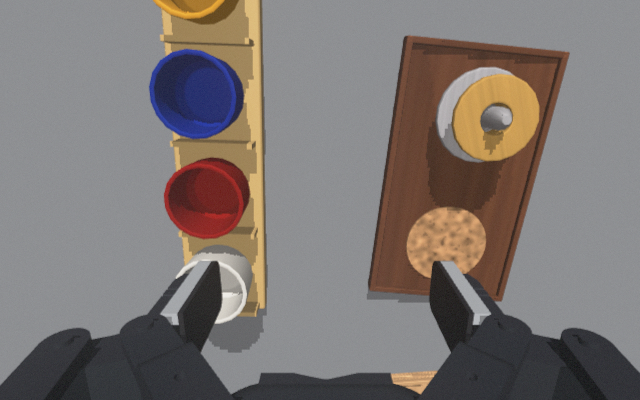

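K: brass is home above the steel (diameter at z=48 reads 57.0, as on the table). Red rim centre is near (207,197), blue rim (197,94); rack right edge runs from (262,0) to (264,305).

Run:
```python
from meas import *
load("K"); load("D"); c=C["K"]
a,b=onz(c,262,10,12),onz(c,264.5,305,12); print("rack edge",a,b,np.degrees(np.arctan2(-(a-b)[0],(a-b)[1])))
a,b=onz(C["D"],282.5,35,12),onz(C["D"],282,262,12); print(a,b,np.degrees(np.arctan2(-(a-b)[0],(a-b)[1])))
print("red",onz(c,207.5,197,54),"blue",onz(c,197,94,54))
print(go([449.2,160.5,70],np.radians(0)))
```

```text
rack edge [488.697864  287.8687338  12.       ] [478.46461249  48.48658382  12.        ] -2.447823936758294
[490.25621377 339.62514003  12.        ] [478.90999476  43.38563706  12.        ] -2.1934038218472476
red [451.3007828 163.1341995  54.       ] blue [451.25404283 231.91133502  54.        ]
([array([-0.02, -3.33,  3.2 ]), ('turn z units', np.float64(-0.0))], 'y-axis ang -0.0', 'tilt', array([ 2.1e-03,  3.0e-04, -1.0e+00]))
```

```bash
python3 -m crank '[[[0,-0.8,0.3,0,0,0.29,85],[0,-0.8,0.5,0,0,0,85],[0,-0.8,0.5,0,0,0,85],[0,-0.8,0.5,0,0,0,85],[0,-0.1,0.5,0,0,0,85],[0,0,0,0,0,0,85],[0,0,0,0,0,0,85],[0,0,0,0,0,0,85]]]'
python3 snap.py L
python3 - <<'E'
from meas import *
load("L")
for k,p,f,r in (("red",(449,160),RED,70),("blue",(449,232),BLUE,70)):
  u=proj(C["L"],[*p,54]).astype(int); c=mask("L",tuple(u),r,f); print(k,u,c.min(0),c.max(0),circ("L",c,54))
print(go([449.5,160.5,17],np.radians(-2.3)))
E
```

```text
time_s: 25.45
eef_pos: [450.1, 163.5, 92.2]
ee_rot: [0.0, 0.721, 0.693, 0.001]
force: [-0.3, 0.1, 0.1]
grip_width: 0.994
grip_force: 0.0
L [450.1 163.5  92.2]
red [322 238] [270. 181.] [370. 284.] (array([447.91530336, 161.69116852]), np.float64(57.71455686273767), np.float64(1.2554758728556665))
blue [315 102] [258.  44.] [370. 159.] (array([448.16805983, 231.24005879]), np.float64(54.47251976065869), np.float64(0.11343574088582878))
([array([-0.12, -0.02,  3.01]), ('turn z units', np.float64(-0.0))], 'y-axis ang -2.3', 'tilt', array([ 1.4e-03,  2.0e-04, -1.0e+00]))
```

View pics/L.png

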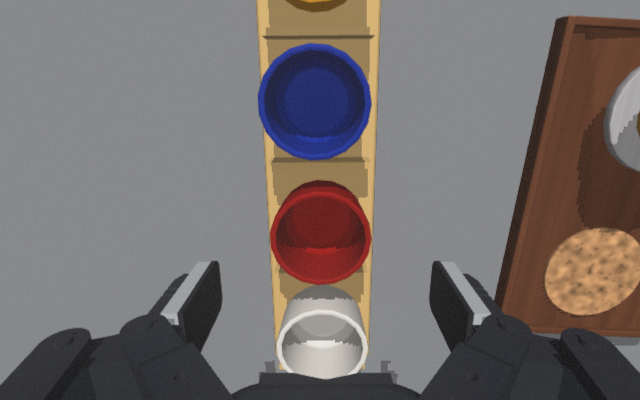

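L: red rim centre (320,238) gives about (448.2,160), and blue (315,101) gives (448.2,231.2). Descend, grip red, lift.

```bash
python3 -m crank '[[[-0.14,-0.07,0.6,0,0,0,85],[0,0,0.6,0,0,0,85],[0,0,0.6,0,0,0,85],[0,0,0.6,0,0,0,85],[0,0,0.4,0,0,0,85],[0,0,0.2,0,0,0,85],[0,0,0,0,0,0,85],[0,0,0,0,0,0,45]]]' 30
python3 -m crank '[[[0,0,0,0,0,0,45],[0,0,0,0,0,0,45],[0,0,0,0,0,0,45],[0,0,0,0,0,0,45],[0,0,-0.2,0,0,0,45],[0,0,-0.6,0,0,0,45],[0,0,-1,0,0,0,45],[0,0,-1,0,0,0,45]]]'
python3 - <<'E'
from h import *
print(go([636.4,107.2,100],0))
E
```

```text
time_s: 26.3
eef_pos: [447.6, 160.0, 17.1]
ee_rot: [0.0, 0.721, 0.693, 0.0]
force: [0.4, -0.3, 0.1]
grip_width: 0.852
grip_force: 0.0
time_s: 27.1
eef_pos: [446.9, 160.0, 87.5]
ee_rot: [-0.0, 0.721, 0.693, -0.0]
force: [-0.6, 0.5, -0.4]
grip_width: 0.627
grip_force: 31.8
([array([-1.8 ,  7.66, -0.51]), ('turn z units', np.float64(-0.29))], 'y-axis ang -2.3', 'tilt', array([-7.e-04, -0.e+00, -1.e+00]))
```

```bash
python3 -m crank '[[[0,0.5,-0.3,0,0,0,45],[-0.2,1,0,0,0,0,45],[-0.3,1,0,0,0,0,45],[-0.3,1,0,0,0,0,45],[-0.3,1,0,0,0,0,45],[-0.3,1,0,0,0,0,45],[-0.3,1,0,0,0,0,45],[-0.1,0.8,0,0,0,0,45]]]' >/dev/null
python3 -m crank '[[[0,0.36,0,0,0,0,45],[0,0,0.3,0,0,0,45],[0,0,0.6,0,0,0,45],[0,0,0.6,0,0,0,45],[0,0,0.6,0,0,0,45],[0,0,0,0,0,0,45],[0,0,0,0,0,0,45],[0,0,0,0,0,0,45]]]'
python3 - <<'E'
from h import *
print(go([636.4,107.2,15.5],None))
E
```

```text
time_s: 28.7
eef_pos: [637.1, 107.3, 42.2]
ee_rot: [0.0, 0.721, 0.693, 0.0]
force: [0.4, 0.4, -0.2]
grip_width: 0.627
grip_force: 31.9
([array([-0.01, -0.03,  1.07])], 'y-axis ang -2.3', 'tilt', array([ 0.0013, -0.    , -1.    ]))
```

```bash
python3 -m crank '[[[0,-0.03,0.4,0,0,0,45],[0,0,0.3,0,0,0,45],[0,0,0.2,0,0,0,45],[0,0,0.12,0,0,0,45],[0,0,0.05,0,0,0,45],[0,0,0,0,0,0,45],[0,0,0,0,0,0,45],[0,0,0,0,0,0,45]]]'
python3 -m crank '[[[0,0,0,0,0,0,66],[0,0,0,0,0,0,66],[0,0,0,0,0,0,66],[0,0,-0.3,0,0,0,66],[0,0,-0.6,0,0,0,68],[0,0,-1,0,0,0,70],[0,0,-1,0,0,0,85],[0.5,-0.5,-0.6,0,0,0,85]]]'
python3 -c "
from h import *
print(go([448.2,231.2,92],np.radians(-2.3)))"
```

```text
time_s: 29.5
eef_pos: [636.0, 107.4, 15.3]
ee_rot: [0.0, 0.721, 0.693, 0.0]
force: [-3.0, 0.0, 4.6]
grip_width: 0.63
grip_force: 32.3
time_s: 30.3
eef_pos: [625.6, 119.2, 105.8]
ee_rot: [0.002, 0.722, 0.692, 0.002]
force: [0.4, 1.1, -0.6]
grip_width: 1.0
grip_force: 0.0
([array([ 4.18, -7.28,  0.52]), ('turn z units', np.float64(-0.01))], 'y-axis ang -2.4', 'tilt', array([ 5.e-03, -3.e-04, -1.e+00]))
```

```bash
python3 -m crank '[[[0.5,-1,0,0,0,0,85],[0.6,-1,0,0,0,0,85],[0.6,-1,0,0,0,0,85],[0.6,-1,0,0,0,0,85],[0.6,-1,0,0,0,0,85],[0.6,-1,0,0,0,0,85],[0.5,-0.9,0.2,0,0,0,85],[0.18,-0.38,0.3,0,0,0,85]]]' >/dev/null
python3 -m crank '[[[0,0,0,0,0,0,85],[0,0,0,0,0,0,85],[0,0,0,0,0,0,85],[0,0,0,0,0,0,85],[0,0,0,0,0,0,85],[0,0,0,0,0,0,85],[0,0,0,0,0,0,85],[0,0,0,0,0,0,85]]]'
python3 snap.py M
python3 - <<'E'
from meas import *
load("M")
u=proj(C["M"],[448.2,231.2,54]).astype(int); c=mask("M",tuple(u),70,BLUE); print(u,c.min(0),c.max(0),circ("M",c,54))
r=onz(C["M"],(c.min(0)[0]+c.max(0)[0])/2,c.max(0)[1],54); print("near rim point",r)
print(go([448.2,231.2,17],np.radians(-2.3)))
u=proj(C["M"],[636.4,107.2,52]).astype(int); print(u)
E
```

```text
time_s: 31.9
eef_pos: [446.3, 232.1, 89.8]
ee_rot: [-0.0, 0.721, 0.693, -0.0]
force: [1.8, -1.1, 0.3]
grip_width: 0.997
grip_force: 0.0
M [446.3 232.1  89.8]
[327 235] [277. 181.] [378. 280.] (array([447.94138915, 233.02706923]), np.float64(56.42294417903085), np.float64(0.8120606531925331))
near rim point [447.14605881 204.36312783  54.        ]
([array([-0.03,  0.08,  2.91]), ('turn z units', np.float64(-0.0))], 'y-axis ang -2.3', 'tilt', array([ 0.,  0., -1.]))
[630 402]
```

```bash
python3 -m crank '[[[-0.02,0.07,0.6,0,0,0,85],[0,0,0.6,0,0,0,85],[0,0,0.6,0,0,0,85],[0,0,0.6,0,0,0,85],[0,0,0.35,0,0,0,85],[0,0,0.15,0,0,0,85],[0,0,0,0,0,0,85],[0,0,0,0,0,0,45]]]' 30
python3 -m crank '[[[0,0,0,0,0,0,45],[0,0,0,0,0,0,45],[0,0,0,0,0,0,45],[0,0,0,0,0,0,45],[0,0,-0.2,0,0,0,45],[0,0,-0.6,0,0,0,45],[0,0,-1,0,0,0,45],[0,0,-1,0,0,0,45]]]'
python3 - <<'E'
from meas import *
load("B");load("C")
b=np.array([662.1,-193.6]); yaw=np.radians(5.0); y=np.array([-np.sin(yaw),np.cos(yaw)]); print("cork pale from slate",b+110*y)
for n,p in (("B",(444,140)),("C",(406,246))): print("px",onz(C[n],*p,10))
print(go([652.6,-84,100],0))
E
```

```text
time_s: 32.75
eef_pos: [448.4, 231.6, 17.8]
ee_rot: [0.0, 0.721, 0.693, 0.0]
force: [-0.1, 0.1, 0.2]
grip_width: 0.853
grip_force: 0.0
time_s: 33.55
eef_pos: [447.8, 231.4, 88.2]
ee_rot: [-0.0, 0.721, 0.693, -0.0]
force: [1.0, -0.2, -0.4]
grip_width: 0.636
grip_force: 31.7
cork pale from slate [652.5128683  -84.01858321]
px [652.6029692  -83.14549177  10.        ]
px [653.70841599 -82.59690037  10.        ]
([array([-12.28,   8.7 ,  -0.48]), ('turn z units', np.float64(-0.29))], 'y-axis ang -2.3', 'tilt', array([-7.e-04, -2.e-04, -1.e+00]))
```

```bash
python3 -m crank '[[[-0.5,0.3,-0.3,0,0,0,45],[-1,0.7,0,0,0,0,45],[-1,0.7,0,0,0,0,45],[-1,0.7,0,0,0,0,45],[-1,0.7,0,0,0,0,45],[-1,0.7,0,0,0,0,45],[-1,0.7,0,0,0,0,45],[-1,0.7,0,0,0,0,45]]]' >/dev/null
python3 -m crank '[[[-1,0.7,0,0,0,0,45],[-1,0.7,0,0,0,0,45],[-1,0.7,0,0,0,0,45],[-1,0.7,0,0,0,0,45],[-0.6,0.7,0,0,0,0,45],[-0.17,0.7,0,0,0,0,45],[0,0,0,0,0,0,45],[0,0,0,0,0,0,45]]]'
python3 - <<'E'
from h import *
print(go([652.8,-83.7,15.8],None))
E
```

```text
time_s: 35.15
eef_pos: [669.8, -85.0, 93.7]
ee_rot: [-0.001, 0.721, 0.693, -0.0]
force: [-0.3, 0.8, -0.6]
grip_width: 0.629
grip_force: 31.9
([array([ 0.02, -0.68,  3.12])], 'y-axis ang -2.3', 'tilt', array([-1.7e-03,  4.0e-04, -1.0e+00]))
```

```bash
python3 -m crank '[[[0.02,-0.4,0,0,0,0,45],[0,-0.28,0.2,0,0,0,45],[0,0,0.5,0,0,0,45],[0,0,0.6,0,0,0,45],[0,0,0.6,0,0,0,45],[0,0,0.2,0,0,0,45],[0,0,0,0,0,0,45],[0,0,0,0,0,0,45]]]'
python3 - <<'E'
from h import *
print(go([652.8,-83.7,15.8],None))
E
```

```text
time_s: 35.95
eef_pos: [653.8, -83.4, 42.5]
ee_rot: [0.0, 0.721, 0.693, 0.0]
force: [0.3, 0.1, 0.3]
grip_width: 0.625
grip_force: 31.9
([array([-0.02, -0.04,  1.07])], 'y-axis ang -2.3', 'tilt', array([ 5.e-04, -2.e-04, -1.e+00]))
```

```bash
python3 -m crank '[[[0,-0.04,0.4,0,0,0,45],[0,0,0.3,0,0,0,45],[0,0,0.2,0,0,0,45],[0,0,0.12,0,0,0,45],[0,0,0.05,0,0,0,45],[0,0,0,0,0,0,45],[0,0,0,0,0,0,45],[0,0,0,0,0,0,45]]]'
python3 -m crank '[[[0,0,0,0,0,0,66],[0,0,0,0,0,0,66],[0,0,0,0,0,0,66],[0,0,-0.3,0,0,0,66],[0,0,-0.6,0,0,0,68],[0,0,-1,0,0,0,70],[0,0,-1,0,0,0,85],[0,-0.5,-1,0,0,0,85]]]'
python3 -c "
from h import *
print(go([471.4,-203.5,130],np.radians(-8.6)))"
```

```text
time_s: 36.75
eef_pos: [652.5, -83.3, 16.0]
ee_rot: [0.0, 0.721, 0.693, 0.0]
force: [-4.1, 0.9, 5.5]
grip_width: 0.626
grip_force: 32.3
time_s: 37.55
eef_pos: [640.7, -82.9, 115.4]
ee_rot: [0.001, 0.721, 0.693, 0.001]
force: [-0.3, 0.4, -0.4]
grip_width: 0.994
grip_force: 0.0
([array([-5.09, -6.57, -0.59]), ('turn z units', np.float64(0.79))], 'y-axis ang -2.3', 'tilt', array([ 2.3e-03, -7.0e-04, -1.0e+00]))
```

```bash
python3 -m crank '[[[-0.5,-0.9,-0.4,0,0,0,85],[-0.8,-1,-0.2,0,0,0,85],[-0.8,-1,0,0,0,0,85],[-0.8,-1,0,0,0,0,85],[-0.8,-1,0,0,0,0,85],[-0.8,-1,0,0,0,0,85],[-0.59,-0.67,0,0,0,0,85],[0,0,0,0,0,0.79,85]]]' >/dev/null
python3 -m crank '[[[0,0,0,0,0,0,85],[0,0,0,0,0,0,85],[0,0,0,0,0,0,85],[0,0,0,0,0,0,85],[0,0,0,0,0,0,85],[0,0,0,0,0,0,85],[0,0,0,0,0,0,85],[0,0,0,0,0,0,85]]]'
python3 snap.py N
python3 - <<'E'
from meas import *
load("N"); n="N"
u=proj(C[n],[471.4,-203.5,75]).astype(int); c=mask(n,tuple(u),75,TIN); print(u,c.min(0),c.max(0))
P=np.array([onz(C[n],*p,75)[:2] for p in c],np.float32); q=cv2.minAreaRect(P); print(q)
print(go([*q[0],22],np.radians(-8.6)))
E
```

```text
time_s: 39.15
eef_pos: [470.7, -203.2, 128.0]
ee_rot: [-0.0, 0.758, 0.652, -0.0]
force: [-0.7, 0.1, 0.0]
grip_width: 0.995
grip_force: 0.0
N [ 470.7 -203.2  128. ]
[325 222] [283. 179.] [368. 262.]
((471.5939025878906, -202.96072387695312), (51.51657485961914, 48.861473083496094), 81.36614990234375)
([array([0.02, 0.03, 4.24]), ('turn z units', np.float64(-0.0))], 'y-axis ang -8.6', 'tilt', array([-0.,  0., -1.]))
```

```bash
python3 -m crank '[[[0,0.03,0.8,0,0,0,85],[0,0,0.8,0,0,0,85],[0,0,0.8,0,0,0,85],[0,0,0.8,0,0,0,85],[0,0,0.6,0,0,0,85],[0,0,0.32,0,0,0,85],[0,0,0,0,0,0,85],[0,0,0,0,0,0,42]]]' 40
python3 -m crank '[[[0,0,0,0,0,0,42],[0,0,0,0,0,0,42],[0,0,0,0,0,0,42],[0,0,0,0,0,0,42],[0,0,0,0,0,0,42],[0,0,-0.2,0,0,0,42],[0,0,-0.6,0,0,0,42],[0,0,-1,0,0,0,42]]]'
python3 - <<'E'
from h import *
print(go([662.1,-193.4,80],np.radians(5)))
E
```

```text
time_s: 40.0
eef_pos: [471.8, -203.6, 25.6]
ee_rot: [0.0, 0.758, 0.652, 0.0]
force: [0.9, -0.2, -0.1]
grip_width: 0.856
grip_force: 0.0
time_s: 40.8
eef_pos: [470.6, -202.8, 69.6]
ee_rot: [-0.002, 0.758, 0.652, -0.0]
force: [0.8, -0.3, -1.5]
grip_width: 0.581
grip_force: 41.9
([array([ 1.52,  7.51, -0.43]), ('turn z units', np.float64(-1.71))], 'y-axis ang -8.6', 'tilt', array([-0.0026,  0.002 , -1.    ]))
```

```bash
python3 -m crank '[[[0,0,-0.4,0,0,-0.86,42],[0,0,-0.4,0,0,-0.85,42],[0,0.7,0,0,0,0,42],[0,1,0,0,0,0,42],[0,1,0,0,0,0,42],[0,1,0,0,0,0,42],[0,1,0,0,0,0,42],[0,0,0,0,0,0,42]]]' >/dev/null
python3 -c "
from h import *
print(go([662.1,-193.4,80],np.radians(5)))"
```

```text
([array([-0.29,  2.86,  0.4 ]), ('turn z units', np.float64(0.02))], 'y-axis ang 5.1', 'tilt', array([ 9.e-04, -1.e-04, -1.e+00]))
```

```bash
python3 -m crank '[[[-0.1,0.9,0,0,0,0,42],[-0.1,0.9,0,0,0,0,42],[-0.09,0.8,0,0,0,0,42],[0,0.26,0.2,0,0,0,42],[0,0,0.2,0,0,0,42],[0,0,0,0,0,0,42],[0,0,0,0,0,0,42],[0,0,0,0,0,0,42]]]'
python3 snap.py O
python3 - <<'E'
from meas import *
load("O"); n="O"; s=sense(); p=s["eef_pos"]; zt=p[2]+49.5
u=proj(C[n],[p[0],p[1],zt]).astype(int); c=mask(n,tuple(u),80,TIN)
P=np.array([onz(C[n],*q,zt)[:2] for q in c],np.float32); print(u,cv2.minAreaRect(P))
u=proj(C[n],[662.1,-193.5,10]).astype(int); print("slate px",u)
print(go([662.1,-193.4,35.4],np.radians(5)))
E
```

```text
time_s: 42.4
eef_pos: [660.0, -194.1, 80.4]
ee_rot: [0.0, 0.675, 0.737, 0.0]
force: [1.0, 0.2, -1.0]
grip_width: 0.578
grip_force: 42.4
O [ 660.  -194.1   80.4]
[323 342] ((659.8560180664062, -187.12928771972656), (48.18251037597656, 41.23752212524414), 5.015415668487549)
slate px [327 211]
([array([0.02, 0.08, 1.8 ]), ('turn z units', np.float64(0.0))], 'y-axis ang 5.0', 'tilt', array([ 3.e-04, -2.e-04, -1.e+00]))
```

View pics/O.png

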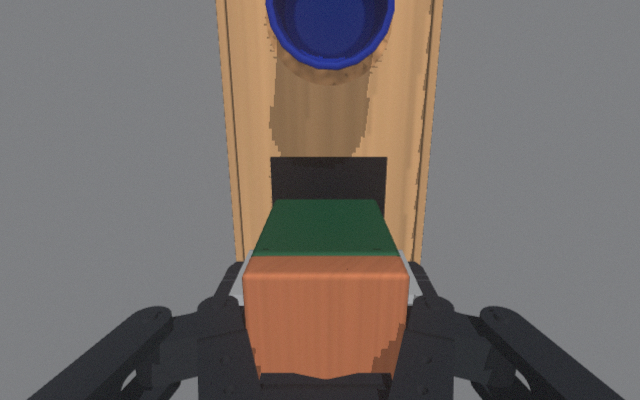

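O: the held tin's far bottom edge runs (278,199)-(378,199), and the slate's far edge (271,157)-(386,157), parallel. Checking the offset between them.

Run:
```python
from meas import *
load("O"); c=C["O"]; s=sense()
q=s["ee_rot"]; M=R.from_quat([q[1],q[2],q[3],q[0]]).as_matrix()
im=cv2.cvtColor(IM["O"],cv2.COLOR_BGR2HSV).astype(int)
r=im[175]; sl=np.where(r[:,2]<60)[0]; sl=sl[(sl>240)&(sl<420)]
col=im[:,328]; v0=[v for v in range(120,190) if col[v,2]<75][0]
g=np.where((im[205,:,0]>50)&(im[205,:,0]<90)&(im[205,:,1]>120))[0]; tv=[v for v in range(180,230) if 50<im[v,328,0]<90 and im[v,328,1]>120][0]
print(sl.min(),sl.max(),v0,g.min(),g.max(),tv)
S=onz(c,(sl.min()+sl.max())/2,175,10); E=onz(c,328,v0-.5,10); 
T=onz(c,(g.min()+g.max())/2,205,57.5); F=onz(c,328,tv-.5,54.9)
f=lambda p:(M.T@(p-s["eef_pos"]))
sx,sy=f(E)[0]-35,f(S)[1]; tx,ty=f(F)[0]-25,f(T)[1]
print("slate rel (tool x,y)",sx,sy,"tin rel",tx,ty,"shift units",(sx-tx)/25,(sy-ty)/25)
```

```text
272 385 157 289 363 201
slate rel (tool x,y) 0.5051045881532303 2.597307592443379 tin rel -2.801884997281242 0.9965578880398299 shift units 0.1322795834173789 0.06402998817614197
```

```bash
python3 -m crank '[[[0.06,0.07,0.4,0,0,0,42],[0,0,0.5,0,0,0,42],[0,0,0.4,0,0,0,42],[0,0,0.25,0,0,0,42],[0,0,0.15,0,0,0,42],[0,0,0.08,0,0,0,42],[0,0,0,0,0,0,42],[0,0,0,0,0,0,42]]]'
python3 - <<'E'
from h import *
print(go([662.1,-193.2,35.2],np.radians(5)))
E
```

```text
time_s: 43.25
eef_pos: [662.2, -192.4, 36.0]
ee_rot: [0.0, 0.675, 0.738, 0.0]
force: [-1.0, 0.5, 1.2]
grip_width: 0.579
grip_force: 42.6
([array([-0.03, -0.01,  0.03]), ('turn z units', np.float64(0.01))], 'y-axis ang 5.0', 'tilt', array([ 8.e-04, -3.e-04, -1.e+00]))
```

```bash
python3 -m crank '[[[0,0,0.03,0,0,0,42],[0,0,0,0,0,0,42],[0,0,0,0,0,0,66],[0,0,0,0,0,0,66],[0,0,0,0,0,0,66],[0,0,-0.4,0,0,0,66],[0,0,-0.8,0,0,0,68],[0,0,-1,0,0,0,75]]]'
python3 -m crank '[[[0,0,-1,0,0,0,85],[0,0,-1,0,0,0,85],[0.2,-0.5,-1,0,0,0,85],[0.4,-0.6,-1,0,0,0,85],[0.4,-0.6,-1,0,0,0,85],[0.4,-0.6,-1,0,0,0,85],[0,0,0,0,0,0,85],[0,0,0,0,0,0,85]]]'
python3 snap.py P
python3 - <<'E'
from meas import *
load("P"); n="P"
u=proj(C[n],[662.1,-193.4,85]).astype(int); c=mask(n,tuple(u),60,TIN); P=np.array([onz(C[n],*q,85)[:2] for q in c],np.float32); print("tin",u,cv2.minAreaRect(P))
u=proj(C[n],[652.6,-83.7,52]).astype(int); c=mask(n,tuple(u),55,BLUE); print("blue",u,c.min(0),c.max(0),circ(n,c,52))
u=proj(C[n],[636.4,107.2,52]); print("red px",u)
m,W=cam("side"); print([np.round(proj((m,W),p)) for p in ((662,-193,85),(652,-84,52),(636,107,52),(646,216,48))])
a=capture("side")[120:300,150:360]; cv2.imwrite("pics/sideP.png",np.hstack([cv2.resize(a,(490,420)),cv2.resize(IM[n][:,100:560],(310,270)).copy() if False else np.zeros((420,1,3),np.uint8)]))
E
```

```text
time_s: 44.05
eef_pos: [661.7, -192.2, 90.3]
ee_rot: [-0.001, 0.675, 0.738, -0.0]
force: [0.0, 0.0, -0.2]
grip_width: 0.879
grip_force: 0.0
time_s: 44.85
eef_pos: [601.7, -162.5, 240.6]
ee_rot: [0.001, 0.675, 0.738, 0.0]
force: [-0.2, 0.4, -0.4]
grip_width: 0.997
grip_force: 0.0
P [ 601.7 -162.5  240.6]
tin [389 218] ((662.66552734375, -191.76548767089844), (50.05940628051758, 50.64976119995117), 5.00112771987915)
blue [389  87] [359.  70.] [418. 118.] (array([652.59576066, -83.85898524]), np.float64(53.58870942026246), np.float64(0.4101175483671032))
red px [ 404.45841698 -189.39483896]
[array([280., 147.]), array([267., 177.]), array([235., 223.]), array([205., 254.])]
```

View pics/P.png

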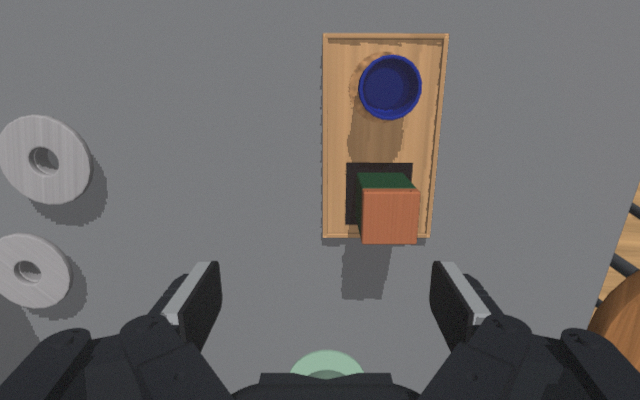

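Run:
```python
from meas import *
load("P"); c=C["P"]; th=np.radians(5); X=np.array([np.cos(th),np.sin(th)]);Y=np.array([-np.sin(th),np.cos(th)])
for nm,ctr,h,z in (("tin base",[662.3,-192.4],25,10),("tin top",[662.3,-192.4],25,85),("slate",[662.1,-193.5],35,10)):
    print(nm,[np.round(proj(c,[*(np.array(ctr)+sx*h*X+sy*h*Y),z]),1).tolist() for sx,sy in((-1,1),(1,1),(1,-1),(-1,-1))])
im=IM["P"]; h=cv2.cvtColor(im,cv2.COLOR_BGR2HSV).astype(int)
G=lambda h,s,v:(h>50)&(h<95)&(s>80)
print("green row extents",[(v,np.where(G(*[h[v,330:440,k] for k in range(3)]))[0][[0,-1]]+330) for v in (175,178,182)])
k=h[155:245,330:430,2]<52; print("dark rows first",155+np.where(k[:,25:70].mean(1)>.8)[0][:1],"cols",330+np.where(k[10:16].mean(0)>.8)[0][[0,-1]])
col=[v for v in range(160,190) if G(*h[v,384])]; print("green first row",col[:1])
cv2.imwrite("pics/crop.png",cv2.resize(im[150:250,330:430],None,fx=6,fy=6,interpolation=cv2.INTER_NEAREST))
```

```text
tin base [[355.2, 170.4], [402.3, 170.4], [399.4, 214.8], [354.0, 214.8]]
tin top [[362.2, 190.0], [420.2, 190.0], [415.9, 243.3], [360.5, 243.3]]
slate [[345.6, 162.1], [412.1, 162.1], [407.5, 224.2], [344.5, 224.2]]
green row extents [(175, array([359, 404])), (178, array([359, 406])), (182, array([362, 410]))]
dark rows first [163] cols [347 410]
green first row [173]
```

```bash
ls pics
```

```text
A.png
B.png
C.png
D.png
E.png
F.png
G.png
H.png
I.png
K.png
L.png
M.png
N.png
O.png
P.png
crop.png
scene0.png
side0.png
sideF.png
sideP.png
tipcrop.png
```

P: the blue cup stands on the pale cork and the tin is squared on the slate at 5.0°, matching the pad. I check red, brass and the remaining cups by numbers from the fixed cameras.

Run:
```python
from meas import *
ims={n:capture(n) for n in ("scene","side")}
for k,f,p in (("red",RED,[636.4,107.2,31]),("blue",BLUE,[652.6,-83.7,31]),("brass",lambda h,s,v:(h>14)&(h<35)&(s>110)&(v>90),[646.7,216.2,48]),("amber",lambda h,s,v:(h>14)&(h<35)&(s>150)&(v>90),[452,303,40])):
    rs=[]
    for n in ims:
        C[n]=cam(n); IM[n]=ims[n]; u=proj(C[n],p).astype(int)
        try: c=mask(n,tuple(u),18,f)
        except Exception as e: print(k,n,u,"none"); continue
        x=(c.min(0)+c.max(0))/2; rs.append(ray(C[n],*x)); print(k,n,u,c.min(0),c.max(0))
    if len(rs)==2: print(k,*[np.round(q,1) for q in tri(rs)])
s=sense(); print(s["time_s"],s["force"],s["grip_force"])
```

```text
red scene [395 221] [387. 212.] [406. 230.]
red side [235 228] [224. 215.] [247. 239.]
red [638.9 105.7  34.2] [1.1 1.1]
blue scene [335 241] none
blue side [267 183] [259. 172.] [276. 192.]
brass scene [432 209] [423. 206.] [440. 217.]
brass side [204 253] [192. 244.] [218. 265.]
brass [648.9 213.7  41.9] [0. 0.]
amber scene [417 175] none
amber side [262 316] [250. 301.] [277. 333.]
45.05 [-0.144765    0.1940784  -0.61406123] 0.0
```

```bash
python3 -c "
from rig import *
print(finish_job())"
```

```text
the job is handed in; nothing more can be done
None
```

I handed the job in at about 45 s: both saucers are home on the peg (steel, then brass), the red and blue cups stand on their cork pads, the tin stands on the slate in line with it and centred to about 2 mm, and the gripper is open and clear; I don't have the verdict.

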